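# Hang the fitting spice tray on its slotted rack and fill it

## Task

Three white trays look alike, but only one has its hooked tabs spaced to suit the slotted rack: while it is empty and the jars still stand on the range, hang that one in the rack's upper slots, pushed down fully home so that both hooks lock, and let go of it. Then stand all the spice jars that are here upright inside the hung tray. Leave the other two trays and the two tins where they are.

Things in the scene. Friction and masses are not known exactly. Their poses are not given: they have to be found in the camera images.
- rack: fixed stand, two slotted metal uprights on a dark base plate (x -60 to 90, y +-95, 12 mm thick). Origin: under the base, below the uprights' front faces (plane x = 0); x points into the rack, away from the robot, z up. Uprights: centres y +-55, 34 mm wide, top z 193, plate 5 mm thick, a 76 mm open gap between them. Lower slots (z 45-89) are too low for any tray
- slot_left (a point): middle of the upper slot in the upright at rack y +55 mm, on its front face; slot 14 mm wide, 44 mm high (rack z 137 to 181)
- slot_right (a point): the same for the upright at rack y -55 mm
- rack_home (a point): where the origin of a hung tray ends up (rack x -52.5, y 0, z 85 mm), axes as the rack's. Come straight in along rack x with the tray about 26 mm (19 to 33) above this until its back plate meets the uprights, then go down: the hooks drop behind the plate. Once let go it leans forward by up to some 3 degrees
- tray_narrow: white sheet-metal tray, 220 (y) x 105 (x) mm, 0.3 kg; origin: centre of its underside, z up. Floor 4 mm; front (-x) and end walls 4 mm thick, top at z 22. Back plate 6 mm thick on the +x side, rear face x +52.5, top z 70. Two hooked steel tabs behind it, 84 mm between centres (y +-42): 8 mm wide, arm at z 52-62 out to x 65, its end (x 60-65) turned down to z 34. Too close for the rack
- tray_middle: white sheet-metal tray, 220 (y) x 105 (x) mm, 0.3 kg; origin: centre of its underside, z up. Floor 4 mm; front (-x) and end walls 4 mm thick, top at z 22. Back plate 6 mm thick on the +x side, rear face x +52.5, top z 70. Two hooked steel tabs behind it, 110 mm between centres (y +-55): 8 mm wide, arm at z 52-62 out to x 65, its end (x 60-65) turned down to z 34. This one fits the rack
- tray_wide: white sheet-metal tray, 220 (y) x 105 (x) mm, 0.3 kg; origin: centre of its underside, z up. Floor 4 mm; front (-x) and end walls 4 mm thick, top at z 22. Back plate 6 mm thick on the +x side, rear face x +52.5, top z 70. Two hooked steel tabs behind it, 136 mm between centres (y +-68): 8 mm wide, arm at z 52-62 out to x 65, its end (x 60-65) turned down to z 34. Too far apart for the rack
- tongue (a point): on tray_middle: centre of the grip tongue that rises from the middle of the back plate, to pinch from above across its 8 mm thickness (tray x); 56 mm wide (y), from tray z 70 to 105 mm; this point is at tray x 48.5, y 0, z 92 mm. The other trays have the same tongue
- spice_jar_a: small glass spice jar with a yellow-orange screw cap and a red and green label, 42 mm across, 106 mm high, 0.11 kg, standing upright; origin: centre of its underside, z up its axis. Absent in some runs
- spice_jar_b: small glass spice jar with a red screw cap and a white label, 47 mm across, 97 mm high, 0.11 kg, standing upright; origin: centre of its underside, z up its axis. Absent in some runs
- spice_jar_c: small glass spice jar with a yellow-orange screw cap and a brown label, 45 mm across, 100 mm high, 0.11 kg, standing upright; origin: centre of its underside, z up its axis. Absent in some runs
- spice_jar_d: small glass spice jar with a red screw cap and a white label, twin of spice_jar_b, 47 mm across, 97 mm high, 0.11 kg, standing upright; origin: centre of its underside, z up its axis. Absent in some runs
- tin_a: bystander near the rack: food tin with a pale green label, 58 mm across, 72 mm high; origin: centre of its underside
- tin_b: bystander behind the trays: squat food tin, 75 mm across, 58 mm high; origin: centre of its underside

How it is judged:
By the outcome, as a careful person would: the job done as asked, in the order asked, and still so for the second after the job is handed in, with the robot touching nothing.
Of spice_jar_a, spice_jar_b, spice_jar_c, spice_jar_d only 3 to 4 are there at a start; the rules pass over those that are not, and their reading is None.
At some moment in a run one of tray_narrow, tray_wide, tin_b may be knocked a few centimetres aside while the robot is not near it.
Once in a run the grip may slacken for a moment while it holds something.
It also fails if it takes over 208 s, if anything falls off the work surface, if the arm or the gripper's body presses on something with over 40 N, if the wrist force passes 120 N, or if a joint passes its speed limit or range.

## Robot

A 7-joint arm with a two-finger parallel gripper is mounted at the origin on a cart in front of the work surface, level with it; the furniture and walls round the work are solid. World frame = base frame: x ahead of the robot, y to its left, z up, the work surface at z = 0. Lengths are in m, angles in rad, forces in N, time in s.
With the tool pointing down it reaches from about 0.4 to 0.925 m from the base axis. Payload 4.1 kg.
Tool frame: the origin (TCP) lies on the centre line of the jaws, within the pads' length; the fingertips stand tip_reach ahead of it and the grasp point (between the pads) lies 3 mm ahead of it (tip_reach is the distance from the TCP to the fingertips, in m); z points along the fingers, y is the line along which they close (so a half turn about z gives the same grasp; the last joint's range is limited). The gripper opens to 85 mm and grips with 20 to 120 N. Pads are 22 mm wide; open, the fingers measure 114 mm over their backs; the gripper's body (76 mm by 85 mm) begins 54 mm behind the grasp point. The pads swing forward as they close: fully open they stand 13 mm farther back than shut.
Start: joints at [-1.448, 0.398, 0.045, 1.537, -0.019, 1.207, -0.051], TCP at [0.143, 0.634, 0.253] pointing down, gripper open.
Joint ranges: [-2.82, 2.82], [-0.49, 2.23], [-1.37, 1.46], [0, 2.46], [-1.36, 4.5], [0.23, 2], [-2.94, 2.94]. Speed limits (rad/s): [2.57, 2.57, 3.14, 3.14, 3.14, 3.14, 3.14].

## Interface

Orientations are given as a unit quaternion [w, x, y, z].
In Python, from plant import * gives the robot as it stands. The module is installed in compiled form; this text tells all that it offers.
- The arm moves only by the tool step_arm, never from a script. Its argument "deltas" is a list of rows, each a list of 6 numbers: the shift along the world's x, y, z in units of 200 mm (1.0 is 200 mm), then the turn, a rotation vector about the world's x, y, z in units of 60 degrees (1.0 is 60 degrees). A call has 1 to 20 rows; each row is the pose to reach, as a shift and turn from the pose commanded when the call began; what a row does not reach only later rows make up. A row lasts 1/8 s, in which the tool goes at most 62.5 mm and 10.7 degrees, less where a joint would pass 70% of its speed; a pose out of reach is approached as far as the arm can. A call with a number of a shift or a turn outside -1 to 1 is refused whole. A call with a gripper value outside its range is refused whole. "fingers" is the closure, from 0 (fully open) to 1 (shut), set as the call begins (left out, the last holds). The fingers move at their own pace and stop on an object; "newtons" is the grip in N (left out, the last holds). Time passes only in rows, so rows that repeat a pose let the fingers close. It gives the time, the measured TCP pose, the force, the opening and the grip force at its end, in the units of the state.
- observe(): the state, without advancing time (a new reading comes with each control period).
- read_camera(name): name is "scene" or "side" or "wrist"; returns the picture (400x640x3 uint8, blue, green, red); there is no depth.
- camera_model(name): a dict with "mtx" (3x3 intrinsics, pixels), "R" (3x3) and "t" (3): a world point X has camera coordinates R X + t; the wrist camera has in their place "tool_from_camera" (4x4, takes a point from camera to tool coordinates, whose origin is the TCP and whose axes are the flange's). Camera axes: x right, y down, z forward; pixel columns grow to the right and rows downward; lengths in m; the calibration is good to about 2 mm. The wrist camera is an equidistant fisheye: a pixel r from the principal point sees the ray r / f radians off the axis. A picture is of the moment at which its call begins: read the wrist's pose just before it. camera_model takes no time and is no camera call.
- close_job(): hands the job in; it is judged then, once.
The state is a dict: "clock": time; "joint_positions": joint angles; "dq": joint speeds; "effort": joint torques, N m; "position": TCP position; "tool_rot": TCP orientation; "wrist_force": force on the tool from outside, world axes, zero at the start; "ft_torque": the same for the moment, N m; "width": finger opening in m; "grip_force": force on a finger pad.
Only numpy, scipy, OpenCV 4.12 (cv2) and the standard library are available. Lean on these libraries where they do the work, as an engineer would, in place of code of your own. Each camera call takes 0.05 s, during which the arm holds its last target. There are 200 camera calls.

## Working session

There is one attempt and no reset: what is moved stays moved. The work goes in short steps, Python scripts to look and compute and a tool call to move; the robot and the scene stay as the last step left them, time stands still between calls to the robot, and variables do not carry over. Pictures are saved under pics/ and viewed, at most 14 in all, crops included, and the job is handed in when it is done.

Besides the shell and the picture viewer there is one more tool, called after "Emit:" in YAML: its name, and indented under it one key for each argument. step_arm: Moves the arm, as the interface text tells. Shifts and turns lie within -1 to 1; 1 stands for 200 mm of shift or 60 degrees of turn. Its arguments: {"type":"object","properties":{"deltas":{"type":"array","items":{"type":"array","items":{"type":"number","minimum":-1,"maximum":1}}},"fingers":{"type":"number"},"newtons":{"type":"number"}},"required":["deltas"]}

```bash
mkdir -p pics; python3 - <<'E'
from plant import *
import cv2,numpy as np
s=observe();print({k:np.round(v,3).tolist() for k,v in s.items()})
for n in("scene","side","wrist"):
    im=read_camera(n);cv2.imwrite(f"pics/{n}0.png",im);m=camera_model(n)
    print(n,{k:np.round(v,4).tolist() for k,v in m.items() if hasattr(v,'__len__') or 1})
E
```

```text
{'clock': 0.0, 'joint_positions': [-1.448, 0.399, 0.045, 1.538, -0.019, 1.207, -0.051], 'dq': [-0.0, -0.002, -0.0, 0.0, -0.0, 0.002, 0.0], 'effort': [-0.0, -47.514, 1.365, -25.422, 0.012, 0.009, -0.0], 'position': [0.143, 0.634, 0.252], 'tool_rot': [-0.0, 0.111, 0.994, -0.001], 'wrist_force': [0.398, 0.708, -0.362], 'ft_torque': [-0.021, 0.037, 0.05], 'grip_force': 0.0, 'width': 0.086}
scene {'mtx': [[514.4475, 0.0, 313.145], [0.0, 514.4475, 199.9708], [0.0, 0.0, 1.0]], 'R': [[-0.965, 0.2616, 0.018], [0.182, 0.7176, -0.6722], [-0.1888, -0.6454, -0.7401]], 't': [0.6236, -0.0333, 1.7365]}
side {'mtx': [[402.5172, 0.0, 324.2103], [0.0, 402.5172, 197.677], [0.0, 0.0, 1.0]], 'R': [[-0.5624, 0.8268, 0.0084], [0.4882, 0.3403, -0.8037], [-0.6673, -0.4479, -0.595]], 't': [0.3846, -0.1989, 1.8034]}
wrist {'mtx': [[309.7069, 0.0, 316.5818], [0.0, 309.7069, 199.0809], [0.0, 0.0, 1.0]], 'tool_from_camera': [[-0.0001, -0.9627, -0.2707, 0.067], [1.0, -0.0004, 0.0011, -0.0004], [-0.0012, -0.2707, 0.9627, -0.1211], [0.0, 0.0, 0.0, 1.0]]}
```

View pics/scene0.png

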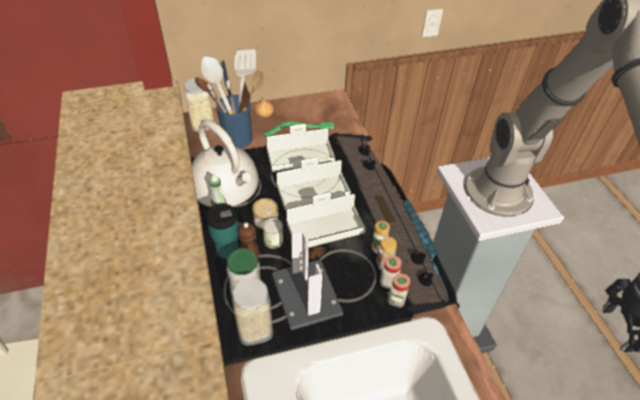

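View pics/side0.png

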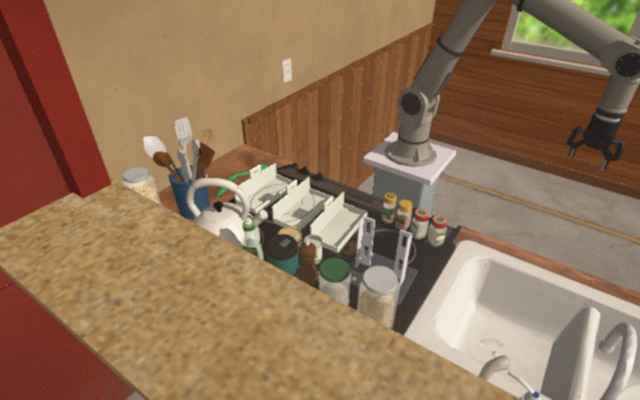

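The scene shows the three trays at (300,150), (312,185) and (322,220), the rack at (308,285), and four jars from (381,235) to (400,290). I'll enlarge both views.

```bash
python3 - <<'E'
import cv2
a=cv2.imread("pics/scene0.png")[115:335,225:435];cv2.imwrite("pics/sc.png",cv2.resize(a,(572,600),interpolation=2))
a=cv2.imread("pics/side0.png")[155:305,225:455];cv2.imwrite("pics/si.png",cv2.resize(a,(800,522),interpolation=2))
E
```

```text
(no output)
```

View pics/sc.png

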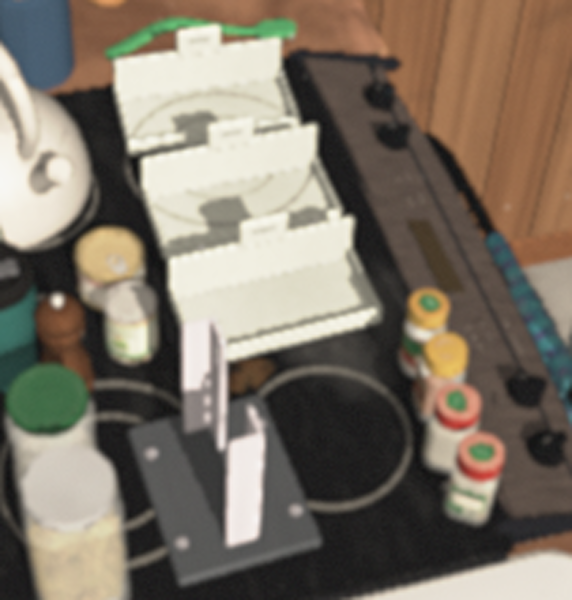

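View pics/si.png

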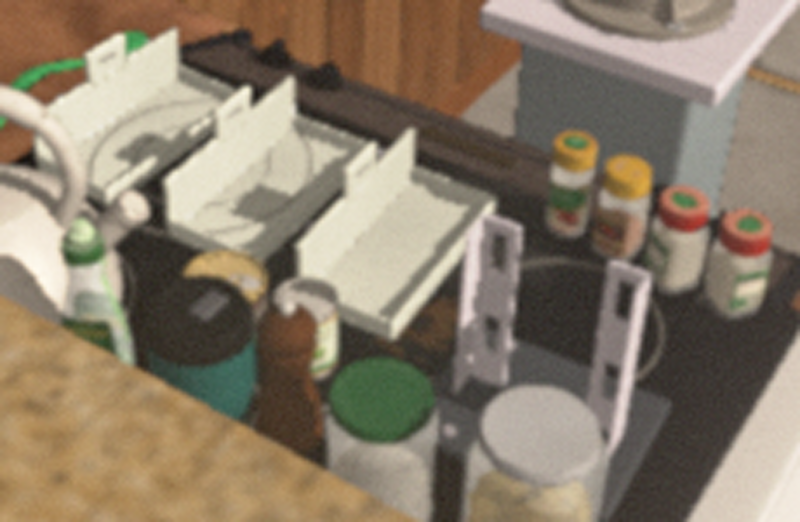

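```bash
cat > h.py <<'E'
from plant import *
import cv2,numpy as np
from scipy.spatial.transform import Rotation as Rn
def ray(n,p):
    m=camera_model(n);d=np.linalg.solve(m["mtx"],[p[0],p[1],1]);R=np.array(m["R"])
    return -R.T@m["t"],R.T@d/np.linalg.norm(d)
def wray(p,pos,q):
    m=camera_model("wrist");K=np.array(m["mtx"]);T=np.array(m["tool_from_camera"])
    v=(np.array(p)-K[:2,2])/K[0,0];r=np.linalg.norm(v)+1e-9
    d=np.r_[v/r*np.sin(r),np.cos(r)];R=Rn.from_quat(q,scalar_first=True).as_matrix()
    return np.array(pos)+R@T[:3,3],R@T[:3,:3]@d
def plane(o,d,z): return o+d*(z-o[2])/d[2]
def tri(a,b):
    (o1,d1),(o2,d2)=a,b
    s=np.linalg.lstsq(np.c_[d1,-d2],o2-o1,rcond=None)[0];p,q=o1+s[0]*d1,o2+s[1]*d2
    return (p+q)/2,np.linalg.norm(p-q)
def wproj(X,pos,q):
    m=camera_model("wrist");K=np.array(m["mtx"]);T=np.array(m["tool_from_camera"])
    R=Rn.from_quat(q,scalar_first=True).as_matrix()
    c=T[:3,:3].T@(R.T@(np.array(X)-pos)-T[:3,3]);t=np.arctan2(np.hypot(c[0],c[1]),c[2]);u=c[:2]/np.hypot(c[0],c[1])
    return K[:2,2]+K[0,0]*t*u
E
python3 - <<'E'
from h import *
S=lambda u,v:ray("scene",(225+u*210/572,115+v*220/600))
D=lambda u,v:ray("side",(225+u*230/800,155+v*150/522))
P={'A':(430,303,575,145),'C':(447,352,628,170),'B1':(459,402,685,200),'B2':(482,450,747,225),'tFar':(198,33,106,43),'tMid':(233,128,235,96),'tNear':(264,222,360,152),
'upR_l':(183,320,485,215),'upR_r':(212,322,522,228)}
for k,v in P.items():
    p,e=tri(S(*v[:2]),D(*v[2:]));print(k,p.round(3),round(e,4))
for nm,z,pts in(("base",.012,[(130,430),(250,397),(320,545),(183,580)]),("platetops",.07,[(114,62),(282,38),(140,160),(318,125),(168,258),(353,218)])):
    for p in pts: print(nm,p,plane(*S(*p),z).round(3))
E
```

```text
A [0.473 0.127 0.099] 0.0028
C [0.476 0.187 0.094] 0.0014
B1 [0.487 0.25  0.094] 0.0001
B2 [0.486 0.31  0.093] 0.0022
tFar [ 0.606 -0.363  0.105] 0.0041
tMid [ 0.607 -0.186  0.105] 0.0073
tNear [ 0.612 -0.03   0.104] 0.0059
upR_l [0.754 0.177 0.221] 0.0004
upR_r [0.73  0.192 0.21 ] 0.0213
base (130, 430) [0.806 0.145 0.012]
base (250, 397) [0.672 0.136 0.012]
base (320, 545) [0.652 0.326 0.012]
base (183, 580) [0.793 0.329 0.012]
platetops (114, 62) [ 0.714 -0.371  0.07 ]
platetops (282, 38) [ 0.492 -0.364  0.07 ]
platetops (140, 160) [ 0.72 -0.19  0.07]
platetops (318, 125) [ 0.496 -0.196  0.07 ]
platetops (168, 258) [ 0.723 -0.03   0.07 ]
platetops (353, 218) [ 0.503 -0.038  0.07 ]
```

View pics/wrist0.png

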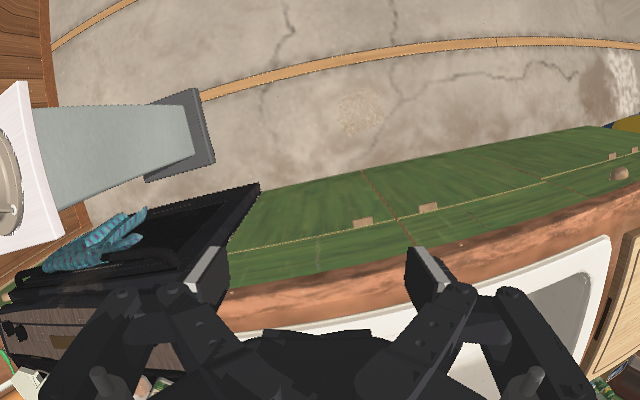

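Emit:
step_arm:
  deltas:
    - [1, -0.5, 0.65, 0, 0, -0.558]
    - [1, -0.5, 0.65, 0, 0, -0.558]
    - [1, -0.5, 0.65, 0, 0, -0.558]
    - [1, -0.5, 0.65, 0, 0, -0.558]
    - [1, -0.5, 0.65, 0, 0, -0.558]

```text
clock: 0.78
position: [0.349, 0.5312, 0.3863]
tool_rot: [0.002, 0.396, 0.918, 0.002]
wrist_force: [-1.1, 0.6, -0.3]
width: 0.0854
grip_force: 0.0
```

Emit:
step_arm:
  deltas:
    - [1, -0.9, 0, 0, 0, -0.558]
    - [1, -0.9, 0, 0, 0, -0.558]
    - [1, -0.9, 0, 0, 0, -0.558]
    - [1, -0.9, 0, 0, 0, -0.558]
    - [1, -0.9, 0, 0, 0, -0.558]

```text
clock: 1.4
position: [0.5456, 0.3497, 0.3827]
tool_rot: [0.001, 0.643, 0.766, -0.001]
wrist_force: [-0.2, -0.1, -0.1]
width: 0.0856
grip_force: 0.0
```

Emit:
step_arm:
  deltas:
    - [0.58, -1, 0, 0, 0, -0.558]
    - [0.58, -1, 0, 0, 0, -0.558]
    - [0.58, -1, 0, 0, 0, -0.558]
    - [0.58, -1, 0, 0, 0, -0.558]
    - [0.58, -1, 0, 0, 0, -0.558]

```text
clock: 2.02
position: [0.6597, 0.1503, 0.3825]
tool_rot: [0.001, 0.836, 0.549, -0.001]
wrist_force: [-0.8, -1.0, 0.4]
width: 0.0852
grip_force: 0.0
```

Emit:
step_arm:
  deltas:
    - [0, -1, 0, 0, 0, -0.558]
    - [0, -1, 0, 0, 0, -0.558]
    - [0, -1, 0, 0, 0, -0.558]
    - [0, -1, 0, 0, 0, -0.558]
    - [0, -1, 0, 0, 0, -0.558]

```text
clock: 2.65
position: [0.6589, -0.0443, 0.3828]
tool_rot: [-0.001, 0.958, 0.288, -0.0]
wrist_force: [0.8, -0.1, -0.3]
width: 0.0855
grip_force: 0.0
```

Emit:
step_arm:
  deltas:
    - [0, -1, 0, 0, 0, -0.558]
    - [0, -1, 0, 0, 0, -0.558]
    - [0, -1, 0, 0, 0, -0.558]
    - [0, -1, 0, 0, 0, -0.558]
    - [0, -1, 0, 0, 0, -0.558]
    - [0, -1, 0, 0, 0, -0.558]

```text
clock: 3.4
position: [0.6607, -0.2417, 0.3829]
tool_rot: [-0.001, 1.0, 0.002, 0.0]
wrist_force: [0.3, 0.5, -0.1]
width: 0.0854
grip_force: 0.0
```

```bash
python3 - <<'E'
from h import *
s=observe();print(s['position'],s['tool_rot'],np.round(s['joint_positions'],2),s['clock'])
cv2.imwrite("pics/w1.png",read_camera("wrist"))
E
```

```text
[ 0.66069012 -0.24167083  0.3829105 ] [-1.28348006e-03  9.99996116e-01  2.46946043e-03  1.46731837e-04] [-0.22  0.58  0.9   1.2  -0.44  1.56 -0.97] 3.4
```

View pics/w1.png

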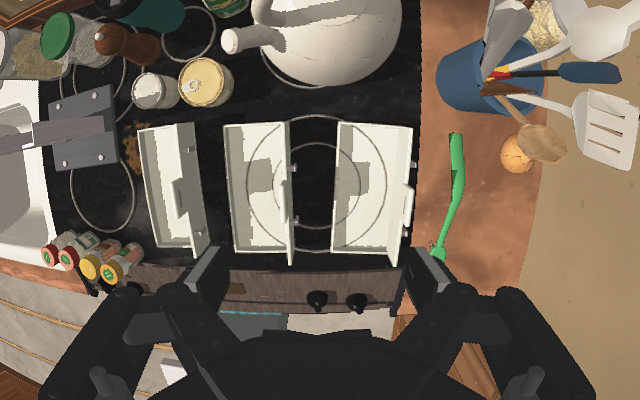

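The wrist view shows the trays at (175,190), (260,190) and (372,190), with small tabs at (190,149), (294,168) and (294,222). I'll enlarge it.

```bash
python3 - <<'E'
import cv2
a=cv2.imread("pics/w1.png")[115:270,130:335];cv2.imwrite("pics/w1c.png",cv2.resize(a,(794,600),interpolation=2))
E
```

```text
(no output)
```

View pics/w1c.png

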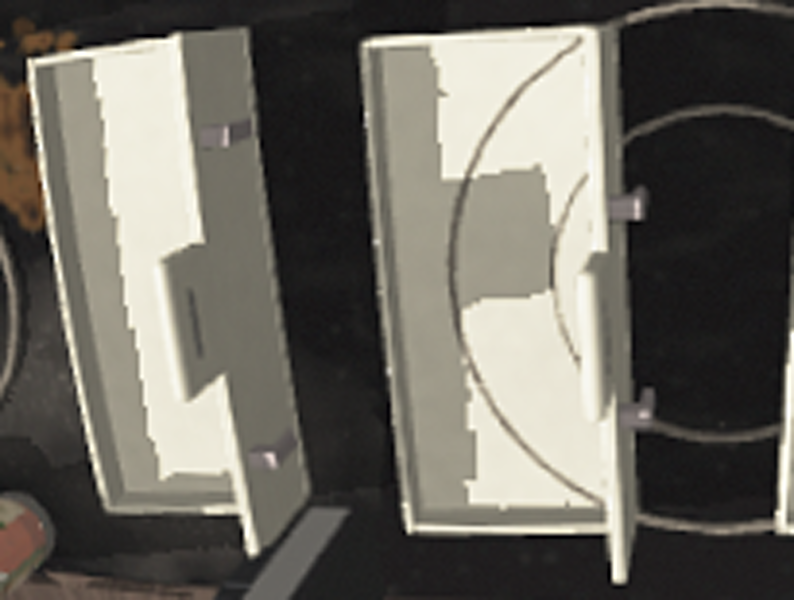

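Tab pitch over plate length is about 0.62 for the nearest tray (wide) and 0.375 for the centre one (narrow). That makes the farthest tray the 110 mm one, which I'll verify. I'll also check the obstacles beside it.

```bash
python3 - <<'E'
from h import *
for k,a,b in(("spat",(245,60),(183,130)),("wood",(258,78),(208,140)),("spoon",(212,68),(153,148)),("kettleHandle",(215,125),(218,182))):
    p,e=tri(ray("scene",a),ray("side",b));print(k,p.round(3),round(e,3))
pos,q=[.6607,-.2417,.3829],[-.00128,1,.00247,.00015]
c=lambda u,v:(130+u*205/794,115+v*155/600)
for p in [(222,135),(270,457),(630,205),(640,412)]: print(plane(*wray(c(*p),pos,q),.060).round(3))
for p in [(255,457-0)]: pass
print("far plate ends", plane(*wray((412,128),pos,q),.07).round(3),plane(*wray((396,262),pos,q),.07).round(3))
print("far tongue", plane(*wray((410,186),pos,q),.105).round(3),plane(*wray((405,225),pos,q),.105).round(3))
E
```

```text
spat [ 0.74  -0.563  0.261] 0.006
wood [ 0.713 -0.474  0.24 ] 0.011
spoon [ 0.854 -0.586  0.233] 0.003
kettleHandle [ 0.888 -0.241  0.255] 0.016
[ 0.683 -0.044  0.06 ]
[ 0.548 -0.052  0.06 ]
[ 0.653 -0.206  0.06 ]
[ 0.571 -0.209  0.06 ]
far plate ends [ 0.716 -0.378  0.07 ] [ 0.505 -0.369  0.07 ]
far tongue [ 0.638 -0.369  0.105] [ 0.582 -0.366  0.105]
```

Emit:
step_arm:
  deltas:
    - [-0.255, -0.627, -0.615, 0, 0, -0.038]
    - [-0.255, -0.627, -0.615, 0, 0, -0.038]
    - [-0.255, -0.627, -0.615, 0, 0, -0.038]
    - [-0.255, -0.627, -0.615, 0, 0, -0.038]
    - [-0.255, -0.627, -0.615, 0, 0, -0.038]
    - [-0.255, -0.627, -0.615, 0, 0, -0.038]

```text
clock: 4.2
position: [0.6102, -0.3693, 0.2616]
tool_rot: [0.0, 1.0, -0.019, 0.001]
wrist_force: [0.2, -0.2, -0.2]
width: 0.0855
grip_force: 0.0
```

```bash
python3 - <<'E'
from h import *
s=observe();print(s['position'],s['tool_rot'])
a=read_camera("wrist");cv2.imwrite("pics/w2.png",a);cv2.imwrite("pics/w2c.png",cv2.resize(a[60:340,130:500],(793,600),interpolation=2))
E
```

```text
[ 0.61016488 -0.36926201  0.26162436] [ 4.57796356e-05  9.99823975e-01 -1.87182364e-02  1.28264108e-03]
```

View pics/w2c.png

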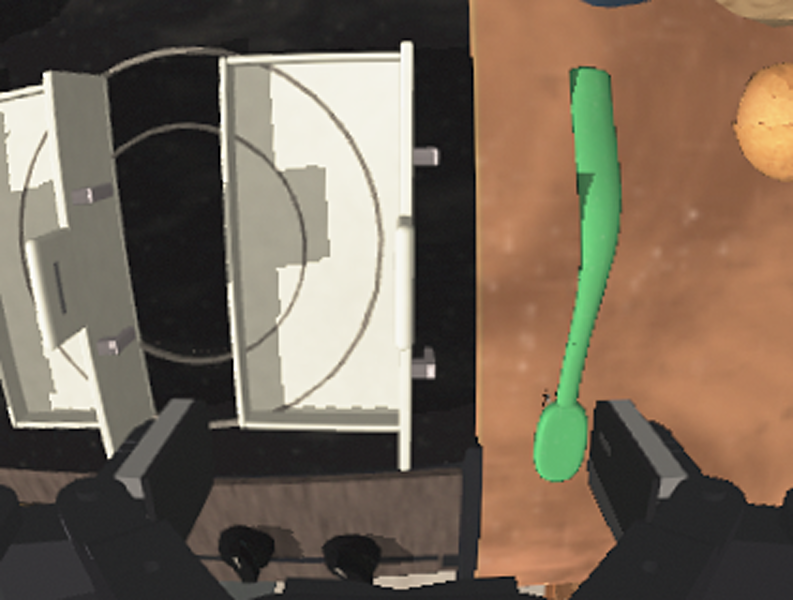

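The crop shows the far tray's tongue from (406,220) to (405,348) and its tabs at (428,156) and (424,370).

```bash
python3 - <<'E'
from h import *
s=observe();pos,q=s['position'],s['tool_rot']
c=lambda u,v:(130+u*370/793,60+v*280/600)
for n,p,z in [("t",(406,222),.105),("t",(405,347),.105),("pl",(407,43),.07),("pl",(405,467),.07),("hook",(428,156),.062),("hook",(424,370),.062)]: print(n,plane(*wray(c(*p),pos,q),z).round(4))
E
```

```text
t [ 0.6356 -0.3734  0.105 ]
t [ 0.5797 -0.371   0.105 ]
pl [ 0.7149 -0.3771  0.07  ]
pl [ 0.498  -0.3683  0.07  ]
hook [ 0.6607 -0.3853  0.062 ]
hook [ 0.5511 -0.3801  0.062 ]
```

Emit:
step_arm:
  deltas:
    - [-0.015, -0.015, -0.2, 0, 0, -0.004]
    - [-0.015, -0.015, -0.4, 0, 0, -0.004]
    - [-0.015, -0.015, -0.6, 0, 0, -0.004]
    - [-0.015, -0.015, -0.75, 0, 0, -0.004]
    - [-0.015, -0.015, -0.845, 0, 0, -0.004]
    - [-0.015, -0.015, -0.845, 0, 0, -0.004]
    - [-0.015, -0.015, -0.845, 0, 0, -0.004]

```text
clock: 5.12
position: [0.6059, -0.3749, 0.0931]
tool_rot: [0.001, 1.0, -0.023, 0.001]
wrist_force: [0.5, 0.2, 0.2]
width: 0.0856
grip_force: 0.0
```

Emit:
step_arm:
  deltas:
    - [0, 0, 0, 0, 0, 0]
    - [0, 0, 0, 0, 0, 0]
    - [0, 0, 0, 0, 0, 0]
    - [0, 0, 0, 0, 0, 0]
    - [0, 0, 0, 0, 0, 0]
    - [0, 0, 0, 0, 0, 0]
    - [0, 0, 0, 0, 0, 0]
    - [0, 0, 0, 0, 0, 0]
  fingers: 1
  newtons: 90

```text
clock: 6.12
position: [0.6052, -0.3736, 0.0916]
tool_rot: [-0.001, 1.0, -0.023, 0.0]
wrist_force: [-0.9, 3.4, 5.2]
width: 0.0071
grip_force: 88.1
```

Emit:
step_arm:
  deltas:
    - [0, 0, 0.2, 0, 0, 0]
    - [0, 0, 0.4, 0, 0, 0]
    - [0, 0, 0.6, 0, 0, 0]
    - [0, 0, 0.8, 0, 0, 0]
    - [0, 0, 1, 0, 0, 0]
    - [0, 0, 1, 0, 0, 0]

```text
clock: 6.88
position: [0.6054, -0.377, 0.2943]
tool_rot: [0.003, 1.0, -0.023, 0.002]
wrist_force: [0.4, -0.1, -2.9]
width: 0.0066
grip_force: 88.2
```

Emit:
step_arm:
  deltas:
    - [0, 0.16, 0, 0, 0, 0.08]
    - [0, 0.33, 0, 0, 0, 0.16]
    - [0, 0.5, 0, 0, 0, 0.25]
    - [0, 0.66, 0, 0, 0, 0.35]
    - [0, 0.83, 0, 0, 0, 0.45]
    - [0, 1, 0, 0, 0, 0.53]
    - [0, 1, 0, 0, 0, 0.53]

```text
clock: 7.75
position: [0.6051, -0.1699, 0.2885]
tool_rot: [-0.002, 0.967, 0.255, -0.001]
wrist_force: [-0.0, 0.0, -3.6]
width: 0.0066
grip_force: 88.4
```

Emit:
step_arm:
  deltas:
    - [0, 0.16, 0, 0, 0, 0.08]
    - [0, 0.33, 0, 0, 0, 0.16]
    - [0, 0.5, 0, 0, 0, 0.25]
    - [0, 0.66, 0, 0, 0, 0.35]
    - [0, 0.83, 0, 0, 0, 0.45]
    - [0, 1, 0, 0, 0, 0.53]
    - [0, 1, 0, 0, 0, 0.53]

```text
clock: 8.62
position: [0.605, 0.031, 0.2904]
tool_rot: [-0.001, 0.86, 0.511, 0.0]
wrist_force: [0.2, -0.6, -3.0]
width: 0.0068
grip_force: 88.5
```

Emit:
step_arm:
  deltas:
    - [0, 0.16, 0, 0, 0, 0.08]
    - [0, 0.33, 0, 0, 0, 0.16]
    - [0, 0.5, 0, 0, 0, 0.25]
    - [0, 0.66, 0, 0, 0, 0.35]
    - [0, 0.83, 0, 0, 0, 0.45]
    - [0, 1, 0, 0, 0, 0.55]
    - [0, 1, 0, 0, 0, 0.55]
    - [0, 1, 0, 0, 0, 0.55]
    - [0, 1, 0, 0, 0, 0.55]

```text
clock: 9.75
position: [0.6052, 0.2245, 0.2914]
tool_rot: [0.0, 0.683, 0.731, -0.0]
wrist_force: [0.5, 0.2, -2.7]
width: 0.0071
grip_force: 88.5
```

```bash
python3 - <<'E'
from h import *
s=observe();print(s['position'],s['tool_rot'],np.round(s['joint_positions'],2),s['width'],s['grip_force'])
a=read_camera("wrist");cv2.imwrite("pics/w3.png",a);cv2.imwrite("pics/w3c.png",cv2.resize(a[0:300,240:640],(800,600),interpolation=2))
E
```

```text
[0.60518162 0.22450618 0.29142598] [ 3.78987432e-04  6.82706208e-01  7.30692860e-01 -1.84714976e-04] [-0.76  0.4   0.47  1.51 -0.18  1.28 -0.2 ] 0.007109225637086247 88.51596593856812
```

View pics/w3c.png

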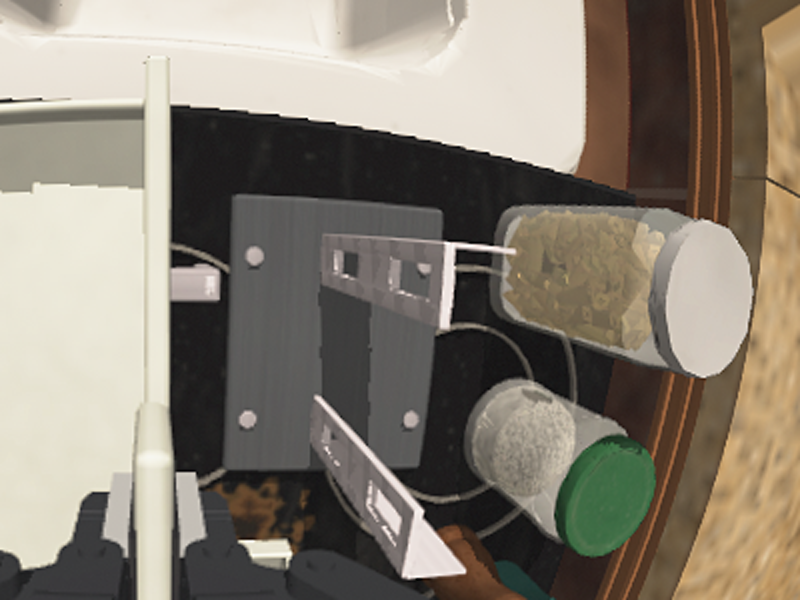

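The crop shows the base corners at (234,195), (442,210), (418,467) and (225,467), the upright tops near (447,285) and (409,547), and the tray's +y hook at (218,283).

```bash
python3 - <<'E'
from h import *
s=observe();pos,q=s['position'],s['tool_rot']
c=lambda u,v:(240+u/2,v/2)
W=lambda p,z:plane(*wray(c(*p),pos,q),z).round(4)
for p in [(234,195),(442,210),(418,467),(225,467)]: print("base",W(p,.012))
for p in [(451,243),(442,328),(413,515),(405,577)]: print("top",W(p,.193))
for p in [(322,235),(320,287),(318,395)]: print("bot",W(p,.012))
for p in [(342,249),(342,277),(358,251),(356,280)]: print("lowslotL",W(p,.067))
# upper slot left: approx corners
for p,z in [((390,257),.137),((432,268),.181),((388,290),.137),((430,300),.181)]: print("upslotL",W(p,z))
for p,z in [((368,485),.137),((400,508),.181),((375,528),.137),((402,542),.181)]: print("upslotR",W(p,z))
z0=pos[2]-.0916
print("hook",W((219,267),z0+.062),W((219,300),z0+.062),"plate end",W((158,58),z0+.07), "tongue",W((153,404),z0+.105))
R=Rn.from_quat(q,scalar_first=True).as_matrix();print(R[:,1])
cv2.imwrite("pics/w3d.png",cv2.resize(cv2.imread("pics/w3.png")[105:300,360:480],(370*1,600),interpolation=2))
E
```

```text
base [0.6523 0.3183 0.012 ]
base [0.7985 0.3272 0.012 ]
base [0.8101 0.1403 0.012 ]
base [0.6634 0.1337 0.012 ]
top [0.7149 0.2994 0.193 ]
top [0.7156 0.2664 0.193 ]
top [0.7188 0.1872 0.193 ]
top [0.7227 0.1565 0.193 ]
bot [0.7127 0.2984 0.012 ]
bot [0.7149 0.2638 0.012 ]
bot [0.7227 0.19   0.012 ]
lowslotL [0.7102 0.2909 0.067 ]
lowslotL [0.7119 0.2748 0.067 ]
lowslotL [0.72   0.2909 0.067 ]
lowslotL [0.7207 0.274  0.067 ]
upslotL [0.7123 0.2903 0.137 ]
upslotL [0.7137 0.2886 0.181 ]
upslotL [0.7132 0.2748 0.137 ]
upslotL [0.7145 0.2757 0.181 ]
upslotR [0.7189 0.1769 0.137 ]
upslotR [0.7178 0.1848 0.181 ]
upslotR [0.728  0.1525 0.137 ]
upslotR [0.7229 0.1678 0.181 ]
hook [0.6186 0.2841 0.2619] [0.6193 0.276  0.2619] plate end [0.6004 0.3326 0.2699] tongue [0.604  0.261  0.3049]
[9.97710530e-01 6.76283997e-02 3.13524678e-04]
```

View pics/w3d.png

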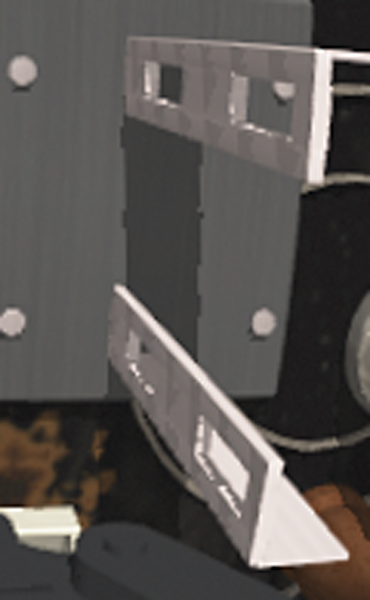

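Emit:
step_arm:
  deltas:
    - [0.17, 0, 0, 0, 0, -0.007]
    - [0.34, 0.005, 0, 0, 0, -0.007]
    - [0.34, 0.005, -0.1, 0, 0, -0.007]
    - [0.34, 0.005, -0.25, 0, 0, -0.007]
    - [0.34, 0.005, -0.44, 0, 0, -0.007]
    - [0.34, 0.005, -0.44, 0, 0, -0.007]
    - [0.34, 0.005, -0.44, 0, 0, -0.007]
    - [0.34, 0.005, -0.44, 0, 0, -0.007]

```text
clock: 10.8
position: [0.674, 0.2268, 0.2057]
tool_rot: [0.001, 0.685, 0.729, 0.002]
wrist_force: [0.3, -0.5, -2.2]
width: 0.0071
grip_force: 89.0
```

```bash
python3 - <<'E'
from h import *
s=observe();print(s['position'],s['tool_rot'],s['width'])
a=read_camera("wrist");cv2.imwrite("pics/w4.png",a);cv2.imwrite("pics/w4c.png",cv2.resize(a[60:285,260:560],(800,600),interpolation=2))
E
```

```text
[0.67404885 0.22678743 0.20571907] [0.00087727 0.68487692 0.72865627 0.00169484] 0.007119066913649357
```

View pics/w4c.png

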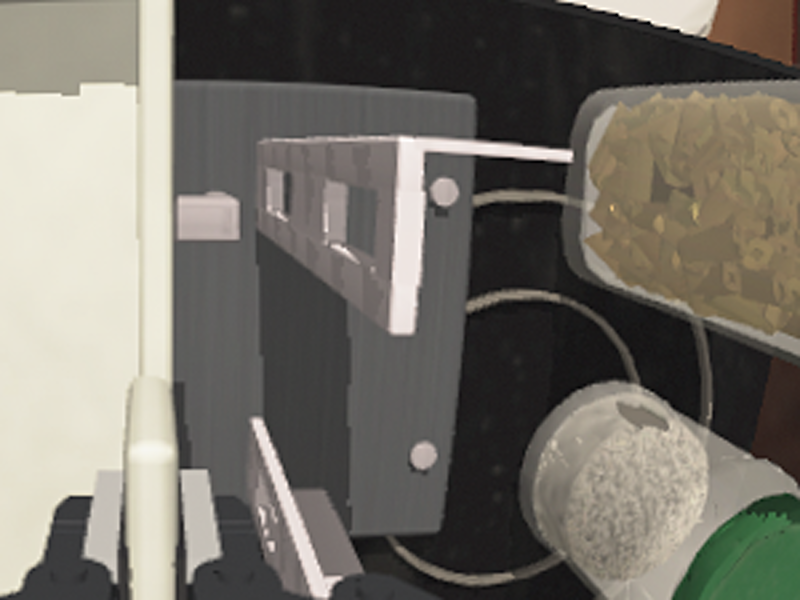

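The crop shows the hook end at (239,197)–(239,239), and the upper-left slot from (325,180)/(325,240) to (377,188)/(373,262).

```bash
python3 - <<'E'
from h import *
s=observe();pos,q=s['position'],s['tool_rot']
c=lambda u,v:(260+u*.375,60+v*.375)
W=lambda p,z:plane(*wray(c(*p),pos,q),z).round(4)
y=np.deg2rad(3.4);O=np.array([.717,.228])
def rk(P): d=P[:2]-O; return (np.array([d[0]*np.cos(y)+d[1]*np.sin(y),-d[0]*np.sin(y)+d[1]*np.cos(y)])*1000).round(1)
z0=pos[2]-.0916
for n,p,z in [("hook",(239,197),z0+.062),("hook",(239,239),z0+.062),("hookroot",(178,197),z0+.062),("hookroot",(178,239),z0+.062),("slot",(325,180),.137),("slot",(325,240),.137),("slot",(377,188),.181),("slot",(373,262),.181),("top",(397,137),.193),("top",(391,333),.193),("tongue",(150,455),z0+.105),("base",(475,95),.012),("base",(441,535),.012),("bot",(258,140),.012),("bot",(258,233),.012)]:
    print(n,rk(W(p,z)))
R=Rn.from_quat(q,scalar_first=True).as_matrix();print(np.rad2deg(np.arctan2(R[1,1],R[0,1])),R[2],"tcp",rk(pos))
E
```

```text
hook [-25.7  59.9]
hook [-25.5  52.2]
hookroot [-36.8  59.8]
hookroot [-36.8  52.1]
slot [-1.2 62.1]
slot [-0.9 47.9]
slot [-1.1 62.6]
slot [-1.2 49.1]
top [-1.2 71.8]
top [-0.6 38.5]
tongue [-42.   26.7]
base [87.  94.7]
base [ 88.6 -94.3]
bot [-0.5 72.1]
bot [ 0.2 36.4]
3.548928398636501 [ 0.00105151  0.00337675 -0.99999375] tcp [-43.1   1.4]
```

Emit:
step_arm:
  deltas:
    - [0.05, -0.002, -0.01, 0, 0, -0.002]
    - [0.1, 0.002, -0.01, 0, 0, -0.002]
    - [0.14, 0.004, -0.01, 0, 0, -0.002]
    - [0.165, 0.006, -0.01, 0, 0, -0.002]
    - [0.18, 0.007, -0.01, 0, 0, -0.002]
    - [0.19, 0.007, -0.01, 0, 0, -0.002]
    - [0.195, 0.008, -0.01, 0, 0, -0.002]
    - [0.195, 0.008, -0.01, 0, 0, -0.002]
    - [0.195, 0.008, -0.01, 0, 0, -0.002]

```text
clock: 11.98
position: [0.7108, 0.2281, 0.2012]
tool_rot: [-0.001, 0.686, 0.728, -0.001]
wrist_force: [-5.2, -1.3, -0.9]
width: 0.0072
grip_force: 89.4
```

Emit:
step_arm:
  deltas:
    - [0, 0, -0.025, 0, 0, 0]
    - [0, 0, -0.05, 0, 0, 0]
    - [0, 0, -0.07, 0, 0, 0]
    - [0, 0, -0.09, 0, 0, 0]
    - [0, 0, -0.09, 0, 0, 0]

```text
clock: 12.6
position: [0.7108, 0.2287, 0.1829]
tool_rot: [-0.001, 0.685, 0.728, -0.001]
wrist_force: [-5.0, 0.4, -2.2]
width: 0.0069
grip_force: 89.6
```

Emit:
step_arm:
  deltas:
    - [0, 0, -0.015, 0, 0, 0]
    - [0, 0, -0.03, 0, 0, 0]
    - [0, 0, -0.045, 0, 0, 0]
    - [0, 0, -0.045, 0, 0, 0]
    - [0, 0, -0.045, 0, 0, 0]

```text
clock: 13.22
position: [0.7108, 0.2287, 0.1765]
tool_rot: [-0.001, 0.685, 0.728, -0.0]
wrist_force: [-9.7, -0.2, 7.7]
width: 0.0071
grip_force: 90.7
```

Emit:
step_arm:
  deltas:
    - [0, 0, -0.01, 0, 0, 0]
    - [0, 0, -0.02, 0, 0, 0]
    - [0, 0, -0.02, 0, 0, 0]
    - [0, 0, -0.02, 0, 0, 0]

```text
clock: 13.72
position: [0.7108, 0.2287, 0.1764]
tool_rot: [-0.001, 0.685, 0.728, 0.0]
wrist_force: [-14.7, -1.1, 20.3]
width: 0.0068
grip_force: 92.8
```

Emit:
step_arm:
  deltas:
    - [0, 0, 0.015, 0, 0, 0]
    - [0, 0, 0.015, 0, 0, 0]
    - [0, 0, 0.015, 0, 0, 0]
    - [0, 0, 0.015, 0, 0, 0]
    - [0, 0, 0.015, 0, 0, 0]
  fingers: 0.55

```text
clock: 14.35
position: [0.712, 0.2282, 0.1729]
tool_rot: [0.0, 0.686, 0.728, -0.0]
wrist_force: [-0.2, 0.4, -0.3]
width: 0.0384
grip_force: 0.0
```

Emit:
step_arm:
  deltas:
    - [0, 0, 0.1, 0, 0, 0]
    - [0, 0, 0.3, 0, 0, 0]
    - [0, 0, 0.6, 0, 0, 0]
    - [0, 0, 0.8, 0, 0, 0]
    - [-0.3, 0, 0.8, 0, 0, 0]
    - [-0.7, 0, 0.8, 0, 0, 0]
    - [-0.7, 0, 0.8, 0, 0, 0]
    - [-0.7, 0, 0.8, 0, 0, 0]
  fingers: 0.4

```text
clock: 15.35
position: [0.5713, 0.2287, 0.3355]
tool_rot: [-0.0, 0.685, 0.728, 0.002]
wrist_force: [0.3, -0.1, 0.2]
width: 0.0513
grip_force: 0.0
```

```bash
python3 - <<'E'
from h import *
s=observe();print(s['position'],s['tool_rot'],s['width'],s['wrist_force'])
a=read_camera("wrist");cv2.imwrite("pics/w5.png",a)
E
```

```text
[0.57131697 0.22868369 0.33551112] [-2.74752278e-05  6.85122270e-01  7.28426188e-01  1.66197871e-03] 0.05125807645165204 [ 0.29810492 -0.07323157  0.1687997 ]
```

View pics/w5.png

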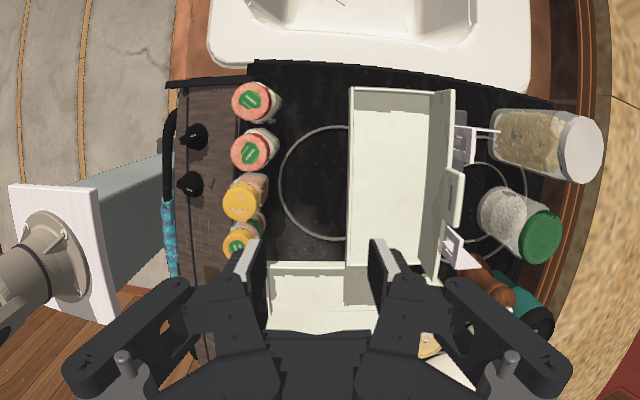

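The tray hangs against both uprights, and the jar caps are at (252,101), (251,152), (243,201) and (240,245). I'll measure the caps, compare them with triangulation, and check how the tray sits.

```bash
python3 - <<'E'
from h import *
s=observe();pos,q=s['position'],s['tool_rot']
a=cv2.imread("pics/w5.png");hsv=cv2.cvtColor(a,cv2.COLOR_BGR2HSV)
m=((hsv[...,1]>70)&(hsv[...,2]>110)).astype(np.uint8);m[:, :225]=0;m[:,290:]=0;m[:75]=0;m[270:]=0
m=cv2.morphologyEx(m,cv2.MORPH_CLOSE,np.ones((7,7)))
n,_,st,ce=cv2.connectedComponentsWithStats(m)
for i in range(1,n):
    if st[i,4]>150: print(st[i],ce[i].round(1))
W=lambda p,z:plane(*wray(p,pos,q),z).round(4)
for k,p,z in [("D",(250,101),.097),("B",(250,152),.097),("C",(240,202),.1),("A",(238,247),.106)]: print(k,W(p,z))
o=np.array([.662,.2257]);y=np.deg2rad(3.5);X=np.array([np.cos(y),np.sin(y)]);Y=np.array([-X[1],X[0]])
# tray: front wall top corners, plate top ends
for k,p,z in [("front+y",(349,88),.107),("front-y",(345,266),.107),("plate+y",(449,92),.155),("tongue",(462,170),.19),("tongue",(457,224),.19)]:
    d=W(p,z)[:2]-o;print(k,(d@X).round(4),(d@Y).round(4))
for n,v in zip("ACBD",[-.079,-.0295,.0225,.0755]): print(n,(o-.010*X+v*Y).round(4))
for n in("scene","side"): cv2.imwrite(f"pics/{n}1.png",read_camera(n))
E
```

```text
[ 231   82   47   39 1257] [251.4 101.1]
[ 225  133   45  126 3361] [244.8 188.9]
D [0.4925 0.3094 0.097 ]
B [0.4947 0.2492 0.097 ]
C [0.4834 0.1878 0.1   ]
A [0.481 0.13  0.106]
front+y -0.0509 0.1068
front-y -0.051 -0.1098
plate+y 0.0478 0.1049
tongue 0.0498 0.0298
tongue 0.0513 -0.0242
A [0.6568 0.1462]
C [0.6538 0.1956]
B [0.6506 0.2475]
D [0.6474 0.3004]
```

Emit:
step_arm:
  deltas:
    - [-0.2, 0.2, -0.2, 0, 0, 0]
    - [-0.405, 0.407, -0.5, 0, 0, 0]
    - [-0.405, 0.407, -0.8, 0, 0, 0]
    - [-0.405, 0.407, -0.8, 0, 0, 0]
    - [-0.405, 0.407, -0.8, 0, 0, 0]
  fingers: 0

```text
clock: 16.12
position: [0.4908, 0.3093, 0.1715]
tool_rot: [0.0, 0.686, 0.728, -0.002]
wrist_force: [0.9, -0.1, 0.4]
width: 0.0854
grip_force: 0.0
```

```bash
python3 - <<'E'
from h import *
s=observe();print(s['position'],s['tool_rot'],s['width'],s['wrist_force'])
a=read_camera("wrist");cv2.imwrite("pics/w6.png",a)
E
```

```text
[0.49084135 0.30934626 0.17149772] [ 1.94470415e-04  6.85631274e-01  7.27946539e-01 -1.88532248e-03] 0.08543358255836467 [ 0.94488494 -0.05321818  0.40712775]
```

View pics/w6.png

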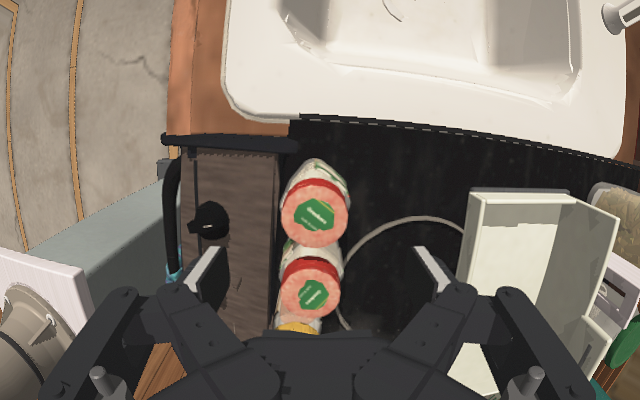

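Jar D's cap is at (315,214), midway between the fingers, and B's is at (311,287).

```bash
python3 - <<'E'
from h import *
s=observe();pos,q=s['position'],s['tool_rot']
for p in [(315,214),(311,287)]: print(plane(*wray(p,pos,q),.097).round(4))
for p in [(275,220),(275,330)]: print("panel edge",plane(*wray(p,pos,q),.01).round(4))
E
```

```text
[0.4924 0.3115 0.097 ]
[0.4927 0.2542 0.097 ]
panel edge [0.455 0.274 0.01 ]
panel edge [0.4552 0.1359 0.01  ]
```

Emit:
step_arm:
  deltas:
    - [0.008, 0.01, -0.15, 0, 0, 0]
    - [0.008, 0.01, -0.3, 0, 0, 0]
    - [0.008, 0.01, -0.42, 0, 0, 0]
    - [0.008, 0.01, -0.507, 0, 0, 0]
    - [0.008, 0.01, -0.507, 0, 0, 0]
    - [0.008, 0.01, -0.507, 0, 0, 0]

```text
clock: 16.92
position: [0.4938, 0.3121, 0.0732]
tool_rot: [0.0, 0.686, 0.728, 0.001]
wrist_force: [-0.1, 0.6, 0.4]
width: 0.0854
grip_force: 0.0
```

Emit:
step_arm:
  deltas:
    - [0, 0, 0, 0, 0, 0]
    - [0, 0, 0, 0, 0, 0]
    - [0, 0, 0, 0, 0, 0]
    - [0, 0, 0, 0, 0, 0]
    - [0, 0, 0, 0, 0, 0]
    - [0, 0, 0, 0, 0, 0]
  fingers: 1
  newtons: 45

```text
clock: 17.68
position: [0.4926, 0.3123, 0.0732]
tool_rot: [-0.0, 0.686, 0.728, 0.001]
wrist_force: [-2.6, 0.2, 5.9]
width: 0.052
grip_force: 45.7
```

Emit:
step_arm:
  deltas:
    - [0, 0, 0.2, 0, 0, 0]
    - [0, 0, 0.45, 0, 0, 0]
    - [0, 0, 0.7, 0, 0, 0]
    - [0, 0, 0.8, 0, 0, 0]
    - [0, 0, 0.8, 0, 0, 0]
    - [0, 0, 0.8, 0, 0, 0]

```text
clock: 18.42
position: [0.4917, 0.3113, 0.2306]
tool_rot: [-0.0, 0.686, 0.728, -0.001]
wrist_force: [0.1, -0.7, -1.9]
width: 0.0517
grip_force: 47.5
```

Emit:
step_arm:
  deltas:
    - [0.2, -0.01, 0, 0, 0, 0]
    - [0.45, -0.03, 0, 0, 0, 0]
    - [0.65, -0.05, 0, 0, 0, 0]
    - [0.778, -0.055, 0, 0, 0, 0]
    - [0.778, -0.055, -0.05, 0, 0, 0]
    - [0.778, -0.055, -0.15, 0, 0, 0]
    - [0.778, -0.055, -0.25, 0, 0, 0]
    - [0.778, -0.055, -0.31, 0, 0, 0]
    - [0.778, -0.055, -0.31, 0, 0, 0]

```text
clock: 19.55
position: [0.6469, 0.3007, 0.1683]
tool_rot: [-0.001, 0.685, 0.728, -0.001]
wrist_force: [0.3, 0.5, -1.5]
width: 0.0518
grip_force: 47.6
```

```bash
python3 - <<'E'
from h import *
s=observe();print(s['position'],s['tool_rot'],s['width'],s['wrist_force'])
a=read_camera("wrist");cv2.imwrite("pics/w7.png",a)
E
```

```text
[0.646871   0.30074903 0.16830379] [-5.42962800e-04  6.85374367e-01  7.28189520e-01 -1.30581692e-03] 0.051839637622813 [ 0.33323196  0.45494708 -1.52630908]
```

View pics/w7.png

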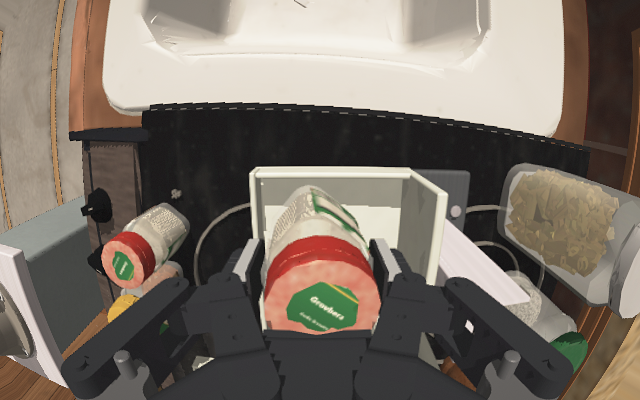

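Jar D hangs upright inside the tray outline, with its cap at (322,300) and the fingers well clear of the back plate. I'll lower it to contact.

Emit:
step_arm:
  deltas:
    - [0, 0, -0.01, 0, 0, 0]
    - [0, 0, -0.02, 0, 0, 0]
    - [0, 0, -0.03, 0, 0, 0]
    - [0, 0, -0.03, 0, 0, 0]

```text
clock: 20.1
position: [0.6481, 0.3007, 0.1638]
tool_rot: [0.0, 0.686, 0.728, -0.0]
wrist_force: [-0.0, -0.7, -0.8]
width: 0.0519
grip_force: 47.6
```

Emit:
step_arm:
  deltas:
    - [0, 0, -0.005, 0, 0, 0]
    - [0, 0, -0.01, 0, 0, 0]
    - [0, 0, -0.015, 0, 0, 0]
    - [0, 0, -0.015, 0, 0, 0]

```text
clock: 20.6
position: [0.6481, 0.3007, 0.1608]
tool_rot: [-0.0, 0.686, 0.728, -0.0]
wrist_force: [-0.4, -0.8, -1.2]
width: 0.0517
grip_force: 47.6
```

Emit:
step_arm:
  deltas:
    - [0, 0, -0.005, 0, 0, 0]
    - [0, 0, -0.01, 0, 0, 0]
    - [0, 0, -0.015, 0, 0, 0]
    - [0, 0, -0.015, 0, 0, 0]

```text
clock: 21.1
position: [0.6484, 0.301, 0.1597]
tool_rot: [-0.0, 0.686, 0.728, 0.001]
wrist_force: [-2.5, -1.0, 7.0]
width: 0.0515
grip_force: 48.3
```

Emit:
step_arm:
  deltas:
    - [0, 0, 0.005, 0, 0, 0]
    - [0, 0, 0.005, 0, 0, 0]
    - [0, 0, 0.005, 0, 0, 0]
    - [0, 0, 0.005, 0, 0, 0]
    - [0, 0, 0.005, 0, 0, 0]
  fingers: 0.18

```text
clock: 21.72
position: [0.6427, 0.3004, 0.1568]
tool_rot: [-0.004, 0.686, 0.728, -0.005]
wrist_force: [-12.4, -2.3, 0.6]
width: 0.0698
grip_force: 0.0
```

Emit:
step_arm:
  deltas:
    - [0, 0, 0.1, 0, 0, 0]
    - [0, 0, 0.25, 0, 0, 0]
    - [0, 0, 0.45, 0, 0, 0]
    - [-0.3, -0.1, 0.55, 0, 0, 0]
    - [-0.6, -0.2, 0.55, 0, 0, 0]
    - [-0.78, -0.24, 0.4, 0, 0, 0]
    - [-0.78, -0.24, 0.06, 0, 0, 0]
    - [-0.78, -0.24, 0.06, 0, 0, 0]
    - [-0.78, -0.24, 0.06, 0, 0, 0]
  fingers: 0

```text
clock: 22.85
position: [0.4938, 0.253, 0.1724]
tool_rot: [0.001, 0.686, 0.728, 0.001]
wrist_force: [-0.3, 0.3, 0.7]
width: 0.0854
grip_force: 0.0
```

```bash
python3 - <<'E'
from h import *
s=observe();print(s['position'],s['tool_rot'],s['width'],s['wrist_force'])
a=read_camera("wrist");cv2.imwrite("pics/w8.png",a)
E
```

```text
[0.49383468 0.25302333 0.17239276] [6.81987071e-04 6.85823879e-01 7.27766393e-01 1.10414314e-03] 0.08543630195270178 [-0.33981649  0.34498432  0.72839705]
```

View pics/w8.png

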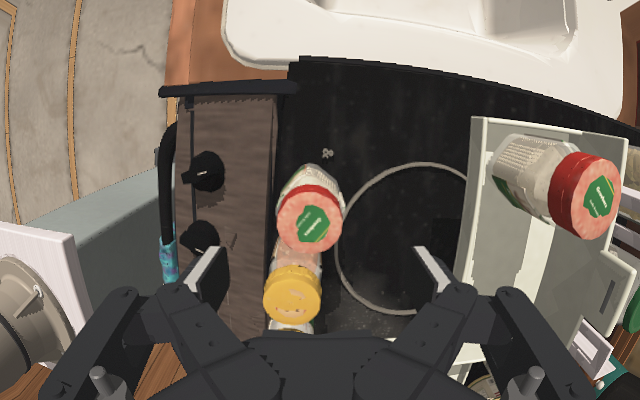

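Jar D is still upright in the tray, with its cap at (587,196). The −12 N on release shows the rear finger touched the back plate, so next time I'll place further forward and open less. B's cap is at (311,222) and C's at (292,295).

```bash
python3 - <<'E'
from h import *
s=observe();pos,q=s['position'],s['tool_rot']
W=lambda p,z:plane(*wray(p,pos,q),z)
print("B",W((311,222),.097).round(4),"C",W((292,293),.1).round(4))
o=np.array([.662,.2257]);y=np.deg2rad(3.5);X=np.array([np.cos(y),np.sin(y)]);Y=np.array([-X[1],X[0]])
r=lambda P:(((P[:2]-o)@X*1e3).round(1),((P[:2]-o)@Y*1e3).round(1))
print("D in tray",r(W((587,196),.186)),"front",r(W((472,117),.107)),"plate end",r(W((627,137),.155)),"tongue",r(W((630,258),.19)))
for n,v in zip("ACBD",[-.079,-.0295,.0225,.0755]): print(n,(o-.018*X+v*Y).round(4))
E
```

```text
B [0.4926 0.2498 0.097 ] C [0.4815 0.194  0.1   ]
D in tray (np.float64(-29.7), np.float64(76.4)) front (np.float64(-62.2), np.float64(108.5)) plate end (np.float64(50.6), np.float64(110.4)) tongue (np.float64(31.2), np.float64(37.5))
A [0.6489 0.1457]
C [0.6458 0.1952]
B [0.6427 0.2471]
D [0.6394 0.3   ]
```

Emit:
step_arm:
  deltas:
    - [-0.005, -0.012, -0.15, 0, 0, 0]
    - [-0.005, -0.012, -0.3, 0, 0, 0]
    - [-0.005, -0.012, -0.42, 0, 0, 0]
    - [-0.005, -0.012, -0.53, 0, 0, 0]
    - [-0.005, -0.012, -0.53, 0, 0, 0]
    - [-0.005, -0.012, -0.53, 0, 0, 0]

```text
clock: 23.65
position: [0.4931, 0.2511, 0.0668]
tool_rot: [0.001, 0.686, 0.728, 0.002]
wrist_force: [-0.2, 0.5, 0.3]
width: 0.0856
grip_force: 0.0
```

Emit:
step_arm:
  deltas:
    - [0, 0, 0, 0, 0, 0]
    - [0, 0, 0, 0, 0, 0]
    - [0, 0, 0, 0, 0, 0]
    - [0, 0, 0, 0, 0, 0]
    - [0, 0, 0, 0, 0, 0]
    - [0, 0, 0, 0, 0, 0]
  fingers: 1
  newtons: 45

```text
clock: 24.4
position: [0.4916, 0.2508, 0.0664]
tool_rot: [-0.0, 0.686, 0.728, 0.001]
wrist_force: [-1.8, -0.8, 7.3]
width: 0.0515
grip_force: 45.8
```

Emit:
step_arm:
  deltas:
    - [0, 0, 0.2, 0, 0, 0]
    - [0, 0, 0.45, 0, 0, 0]
    - [0, 0, 0.7, 0, 0, 0]
    - [0, 0, 0.8, 0, 0, 0]
    - [0, 0, 0.8, 0, 0, 0]
    - [0, 0, 0.8, 0, 0, 0]

```text
clock: 25.15
position: [0.4903, 0.2499, 0.2237]
tool_rot: [-0.0, 0.686, 0.728, -0.001]
wrist_force: [0.6, 0.6, -1.5]
width: 0.0516
grip_force: 47.7
```

Emit:
step_arm:
  deltas:
    - [0.2, -0.005, 0, 0, 0, 0]
    - [0.45, -0.01, 0, 0, 0, 0]
    - [0.65, -0.015, 0, 0, 0, 0]
    - [0.762, -0.015, 0, 0, 0, 0]
    - [0.762, -0.015, -0.1, 0, 0, 0]
    - [0.762, -0.015, -0.2, 0, 0, 0]
    - [0.762, -0.015, -0.28, 0, 0, 0]
    - [0.762, -0.015, -0.32, 0, 0, 0]
    - [0.762, -0.015, -0.335, 0, 0, 0]
    - [0.762, -0.015, -0.345, 0, 0, 0]
    - [0.762, -0.015, -0.345, 0, 0, 0]

```text
clock: 26.52
position: [0.6432, 0.2479, 0.1574]
tool_rot: [-0.0, 0.685, 0.728, 0.001]
wrist_force: [-4.2, 0.8, 1.9]
width: 0.0516
grip_force: 48.5
```

Emit:
step_arm:
  deltas:
    - [0, 0, -0.005, 0, 0, 0]
    - [0, 0, -0.01, 0, 0, 0]
    - [0, 0, -0.015, 0, 0, 0]
    - [0, 0, -0.015, 0, 0, 0]

```text
clock: 27.02
position: [0.643, 0.2479, 0.1543]
tool_rot: [-0.001, 0.686, 0.728, 0.0]
wrist_force: [-9.5, 0.1, 8.0]
width: 0.052
grip_force: 50.2
```

Emit:
step_arm:
  deltas:
    - [0, 0, 0.02, 0, 0, 0]
    - [-0.015, 0, 0.02, 0, 0, 0]
    - [-0.015, 0, 0.02, 0, 0, 0]
    - [-0.015, 0, 0.01, 0, 0, 0]
    - [-0.015, 0, 0, 0, 0, 0]
    - [-0.015, 0, 0, 0, 0, 0]

```text
clock: 27.78
position: [0.6406, 0.2472, 0.1529]
tool_rot: [0.0, 0.686, 0.728, 0.0]
wrist_force: [-0.3, -0.5, -0.7]
width: 0.0521
grip_force: 49.4
```

```bash
python3 - <<'E'
from h import *
s=observe();print(s['position'],s['width'],s['wrist_force'])
cv2.imwrite("pics/w9.png",read_camera("wrist"));a=read_camera("side");b=read_camera("scene")
x=cv2.resize(a[190:310,300:420],(600,600),interpolation=2);cv2.imwrite("pics/si2.png",x)
E
```

```text
[0.64063594 0.24724589 0.15287845] 0.05209716511696445 [-0.26093116 -0.48071064 -0.74203506]
```

View pics/w9.png

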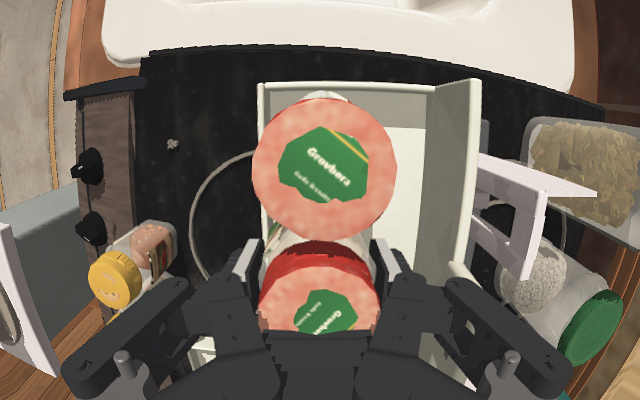

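Jar D stands clear, and jar B is lined up beside it at (320,300). I've now viewed more pictures than the 14 allowed, so from here I'll work from numbers only.

Emit:
step_arm:
  deltas:
    - [0, 0, -0.005, 0, 0, 0]
    - [0, 0, -0.01, 0, 0, 0]
    - [0, 0, -0.015, 0, 0, 0]
    - [0, 0, -0.015, 0, 0, 0]

```text
clock: 28.42
position: [0.6407, 0.2474, 0.1524]
tool_rot: [-0.0, 0.686, 0.728, 0.001]
wrist_force: [-5.2, -0.5, 10.2]
width: 0.0516
grip_force: 50.2
```

Emit:
step_arm:
  deltas:
    - [0, 0, 0.005, 0, 0, 0]
    - [0, 0, 0.005, 0, 0, 0]
    - [-0.01, 0, 0.005, 0, 0, 0]
    - [-0.01, 0, 0.005, 0, 0, 0]
  fingers: 0.29

```text
clock: 28.92
position: [0.6386, 0.2475, 0.1508]
tool_rot: [0.0, 0.685, 0.728, 0.0]
wrist_force: [-1.0, 1.0, -0.3]
width: 0.0608
grip_force: 0.0
```

Emit:
step_arm:
  deltas:
    - [0, 0, 0.08, 0, 0, 0]
    - [0, 0, 0.16, 0, 0, 0]
    - [0, 0, 0.3, 0, 0, 0]
    - [0, 0, 0.5, 0, 0, 0]
    - [-0.2, 0, 0.6, 0, 0, 0]
    - [-0.4, 0, 0.6, 0, 0, 0]
    - [-0.4, 0, 0.6, 0, 0, 0]

```text
clock: 29.8
position: [0.5569, 0.2479, 0.2729]
tool_rot: [-0.001, 0.685, 0.729, 0.001]
wrist_force: [0.9, 0.4, 1.2]
width: 0.0605
grip_force: 0.0
```

```bash
cat >> h.py <<'E'
TO=np.array([.662,.2257]);_y=np.deg2rad(3.5);TX=np.array([np.cos(_y),np.sin(_y)]);TY=np.array([-TX[1],TX[0]])
def tr(P): d=np.asarray(P)[:2]-TO; return np.round([d@TX*1e3,d@TY*1e3],1)
def caps(cam="wrist"):
    s=observe();pos,q=s['position'],s['tool_rot'];a=read_camera(cam);h=cv2.cvtColor(a,cv2.COLOR_BGR2HSV)
    H,S,V=h[...,0].astype(int),h[...,1],h[...,2]
    for nm,m in(("red",((H<9)|(H>174))&(S>90)&(V>140)),("yel",(H>16)&(H<28)&(S>130)&(V>150)),("green",(H>55)&(H<80)&(S>100)&(V>60))):
        m=cv2.morphologyEx(m.astype(np.uint8),cv2.MORPH_OPEN,np.ones((2,2)))
        n,_,st,ce=cv2.connectedComponentsWithStats(m)
        for i in range(1,n):
            if st[i,4]>25 and st[i,4]<9000:
                f=(lambda z:plane(*(wray(ce[i],pos,q) if cam=="wrist" else ray(cam,ce[i])),z))
                print(cam,nm,st[i].tolist(),"tab",f(.1).round(3),"tray",tr(f(.185)))
E
python3 - <<'E'
from h import *
s=observe();print(s['position'],s['width'],s['wrist_force'])
caps();caps("scene");caps("side")
E
```

```text
[0.55693165 0.24787342 0.2728935 ] 0.060533738539949186 [0.85291504 0.42285644 1.19624728]
wrist red [405, 120, 28, 28, 365] tab [0.653 0.307 0.1  ] tray [-32.1  86.1]
wrist red [439, 121, 24, 21, 180] tab [0.691 0.311 0.1  ] tray [-5.  87.2]
wrist red [432, 144, 33, 38, 377] tab [0.692 0.278 0.1  ] tray [-6.1 63.3]
wrist red [411, 151, 19, 30, 235] tab [0.66  0.275 0.1  ] tray [-28.9  62.5]
wrist red [457, 161, 5, 8, 28] tab [0.704 0.28  0.1  ] tray [ 2.6 64.4]
wrist red [390, 190, 54, 31, 546] tab [0.657 0.239 0.1  ] tray [-32.7  37.5]
wrist red [405, 200, 17, 12, 115] tab [0.658 0.233 0.1  ] tray [-32.   33.2]
wrist red [392, 218, 35, 30, 382] tab [0.657 0.2   0.1  ] tray [-34.4   9.6]
wrist red [428, 227, 15, 19, 122] tab [0.689 0.2   0.1  ] tray [-11.5   8.1]
wrist yel [221, 215, 40, 37, 970] tab [0.482 0.194 0.1  ] tray [-158.8   13.2]
wrist yel [251, 291, 6, 10, 34] tab [0.495 0.116 0.1  ] tray [-152.7  -42.8]
wrist green [420, 134, 33, 30, 554] tab [0.676 0.293 0.1  ] tray [-16.7  75. ]
wrist green [410, 206, 27, 32, 472] tab [0.672 0.216 0.1  ] tray [-22.8  20.4]
wrist green
[... 2613 characters left out ...]
[ 702.4 -316.4]
side yel [214, 353, 49, 35, 461] tab [1.225 0.141 0.1  ] tray [590.  -77.6]
side yel [256, 355, 6, 9, 32] tab [1.182 0.163 0.1  ] tray [552.7 -54.8]
side yel [296, 361, 10, 17, 95] tab [1.151 0.254 0.1  ] tray [529.9  27.6]
side yel [290, 382, 11, 10, 51] tab [1.186 0.268 0.1  ] tray [562.   38.2]
side yel [234, 386, 12, 14, 89] tab [1.26  0.182 0.1  ] tray [623.5 -42.2]
side yel [154, 394, 18, 6, 39] tab [1.354 0.064 0.1  ] tray [ 700.6 -153.3]
side yel [206, 394, 12, 6, 41] tab [1.298 0.141 0.1  ] tray [655.6 -81.3]
side green [253, 165, 15, 9, 67] tab [ 0.596 -0.347  0.1  ] tray [   1.1 -479.2]
side green [218, 190, 8, 7, 33] tab [ 0.788 -0.357  0.1  ] tray [ 172.2 -497.8]
```

Emit:
step_arm:
  deltas:
    - [-0.2, -0.15, 0, 0, 0, 0]
    - [-0.375, -0.29, -0.2, 0, 0, 0]
    - [-0.375, -0.29, -0.5, 0, 0, 0]
    - [-0.375, -0.29, -0.5, 0, 0, 0]
    - [-0.375, -0.29, -0.5, 0, 0, 0]
  fingers: 0

```text
clock: 30.58
position: [0.4859, 0.1898, 0.1727]
tool_rot: [0.001, 0.686, 0.728, 0.001]
wrist_force: [0.5, -0.1, -0.5]
width: 0.0854
grip_force: 0.0
```

```bash
python3 - <<'E'
from h import *
s=observe();pos,q=s['position'],s['tool_rot'];print(pos)
a=read_camera("wrist");cv2.imwrite("pics/w10.png",a);h=cv2.cvtColor(a,cv2.COLOR_BGR2HSV);H,S,V=h[...,0],h[...,1],h[...,2]
m=((H>16)&(H<28)&(S>130)&(V>120)).astype(np.uint8)
for c in cv2.findContours(m,cv2.RETR_EXTERNAL,cv2.CHAIN_APPROX_NONE)[0]:
    if cv2.contourArea(c)>200:
        p,r=cv2.minEnclosingCircle(c);print(cv2.boundingRect(c),np.round(p),round(r,1),plane(*wray(p,pos,q),.1).round(4))
# brightness split between cap top and side down the column
c=316
print([(v,h[v,c].tolist()) for v in range(150,310,8)])
E
```

```text
[0.48592375 0.18983319 0.17274375]
(271, 265, 56, 58) [300. 293.] 29.9 [0.4786 0.1307 0.1   ]
(273, 186, 65, 68) [306. 220.] 34.6 [0.4803 0.1888 0.1   ]
[(150, [10, 21, 37]), (158, [15, 14, 36]), (166, [0, 8, 33]), (174, [13, 82, 184]), (182, [11, 97, 207]), (190, [21, 159, 230]), (198, [22, 157, 235]), (206, [21, 157, 233]), (214, [17, 106, 227]), (222, [20, 160, 231]), (230, [20, 160, 229]), (238, [17, 107, 224]), (246, [21, 158, 226]), (254, [31, 107, 76]), (262, [9, 86, 186]), (270, [20, 164, 193]), (278, [20, 158, 184]), (286, [18, 164, 228]), (294, [17, 151, 224]), (302, [18, 164, 226])]
```

Emit:
step_arm:
  deltas:
    - [-0.027, -0.012, -0.15, 0, 0, 0]
    - [-0.027, -0.012, -0.3, 0, 0, 0]
    - [-0.027, -0.012, -0.42, 0, 0, 0]
    - [-0.027, -0.012, -0.5, 0, 0, 0]
    - [-0.027, -0.012, -0.5, 0, 0, 0]
    - [-0.027, -0.012, -0.5, 0, 0, 0]
  fingers: 0.12

```text
clock: 31.38
position: [0.4794, 0.1874, 0.0721]
tool_rot: [0.0, 0.686, 0.728, 0.001]
wrist_force: [0.3, -0.6, 0.1]
width: 0.0752
grip_force: 0.0
```

Emit:
step_arm:
  deltas:
    - [0, 0, 0, 0, 0, 0]
    - [0, 0, 0, 0, 0, 0]
    - [0, 0, 0, 0, 0, 0]
    - [0, 0, 0, 0, 0, 0]
    - [0, 0, 0, 0, 0, 0]
    - [0, 0, 0, 0, 0, 0]
  fingers: 1
  newtons: 45

```text
clock: 32.12
position: [0.4788, 0.1872, 0.0721]
tool_rot: [0.0, 0.686, 0.728, 0.001]
wrist_force: [-1.0, -0.6, 5.4]
width: 0.044
grip_force: 45.6
```

Emit:
step_arm:
  deltas:
    - [0, 0, 0.2, 0, 0, 0]
    - [0, 0, 0.45, 0, 0, 0]
    - [0, 0, 0.7, 0, 0, 0]
    - [0, 0, 0.8, 0, 0, 0]
    - [0, 0, 0.8, 0, 0, 0]
    - [0, 0, 0.8, 0, 0, 0]

```text
clock: 32.88
position: [0.4772, 0.1866, 0.2297]
tool_rot: [-0.0, 0.686, 0.728, -0.001]
wrist_force: [0.5, -0.0, -1.4]
width: 0.0437
grip_force: 46.6
```

Emit:
step_arm:
  deltas:
    - [0.2, 0.01, 0, 0, 0, 0]
    - [0.45, 0.02, 0, 0, 0, 0]
    - [0.65, 0.035, 0, 0, 0, 0]
    - [0.834, 0.035, 0, 0, 0, 0]
    - [0.834, 0.035, 0, 0, 0, 0]
    - [0.834, 0.035, -0.1, 0, 0, 0]
    - [0.834, 0.035, -0.2, 0, 0, 0]
    - [0.834, 0.035, -0.28, 0, 0, 0]
    - [0.834, 0.035, -0.32, 0, 0, 0]
    - [0.834, 0.035, -0.34, 0, 0, 0]
    - [0.834, 0.035, -0.34, 0, 0, 0]

```text
clock: 34.25
position: [0.6451, 0.194, 0.1632]
tool_rot: [0.0, 0.686, 0.728, 0.0]
wrist_force: [0.5, 0.3, -0.8]
width: 0.0438
grip_force: 46.7
```

Emit:
step_arm:
  deltas:
    - [0, 0, -0.005, 0, 0, 0]
    - [0, 0, -0.01, 0, 0, 0]
    - [0, 0, -0.015, 0, 0, 0]
    - [0, 0, -0.02, 0, 0, 0]
    - [0, 0, -0.02, 0, 0, 0]

```text
clock: 34.88
position: [0.6449, 0.1939, 0.1588]
tool_rot: [-0.0, 0.686, 0.728, -0.0]
wrist_force: [-0.1, 0.1, -1.0]
width: 0.0442
grip_force: 46.7
```

Emit:
step_arm:
  deltas:
    - [0, 0, -0.005, 0, 0, 0]
    - [0, 0, -0.01, 0, 0, 0]
    - [0, 0, -0.015, 0, 0, 0]
    - [0, 0, -0.015, 0, 0, 0]

```text
clock: 35.38
position: [0.6452, 0.1939, 0.1579]
tool_rot: [-0.0, 0.686, 0.728, 0.001]
wrist_force: [-4.2, -0.1, 8.1]
width: 0.0441
grip_force: 47.4
```

Contact. Now releasing.

Emit:
step_arm:
  deltas:
    - [0, 0, 0.005, 0, 0, 0]
    - [0, 0, 0.005, 0, 0, 0]
    - [-0.005, 0, 0.005, 0, 0, 0]
    - [-0.005, 0, 0.005, 0, 0, 0]
  fingers: 0.38

```text
clock: 35.88
position: [0.6441, 0.194, 0.1567]
tool_rot: [0.0, 0.686, 0.728, 0.0]
wrist_force: [0.5, -0.2, 0.2]
width: 0.0529
grip_force: 0.0
```

Emit:
step_arm:
  deltas:
    - [0, 0, 0.08, 0, 0, 0]
    - [0, 0, 0.16, 0, 0, 0]
    - [0, 0, 0.3, 0, 0, 0]
    - [0, 0, 0.5, 0, 0, 0]
    - [-0.3, -0.1, 0.5, 0, 0, 0]
    - [-0.6, -0.2, 0.5, 0, 0, 0]
    - [-0.82, -0.31, 0.3, 0, 0, 0]
    - [-0.82, -0.31, 0.08, 0, 0, 0]
    - [-0.82, -0.31, 0.08, 0, 0, 0]
    - [-0.82, -0.31, 0.08, 0, 0, 0]

```text
clock: 37.12
position: [0.4821, 0.1324, 0.1751]
tool_rot: [0.001, 0.686, 0.728, 0.002]
wrist_force: [-0.1, -0.3, 0.8]
width: 0.0533
grip_force: 0.0
```

```bash
python3 - <<'E'
from h import *
s=observe();pos,q=s['position'],s['tool_rot'];print(pos)
a=read_camera("wrist");cv2.imwrite("pics/w11.png",a);h=cv2.cvtColor(a,cv2.COLOR_BGR2HSV);H,S,V=h[...,0],h[...,1],h[...,2]
m=((H>16)&(H<28)&(S>130)&(V>120)).astype(np.uint8)
for c in cv2.findContours(m,cv2.RETR_EXTERNAL,cv2.CHAIN_APPROX_NONE)[0]:
    if cv2.contourArea(c)>200:
        p,r=cv2.minEnclosingCircle(c);print(cv2.boundingRect(c),np.round(p),round(r,1),plane(*wray(p,pos,q),.104).round(4),tr(plane(*wray(p,pos,q),.185)))
E
```

```text
[0.48209309 0.13243306 0.17508149]
(278, 190, 61, 65) [308. 222.] 33.1 [0.478  0.1305 0.104 ] [-187.3  -54.6]
(569, 133, 65, 82) [600. 174.] 41.1 [0.7353 0.1848 0.104 ] [-36.7 -32.3]
```

Emit:
step_arm:
  deltas:
    - [-0.018, -0.012, 0, 0, 0, 0]
    - [-0.018, -0.012, -0.15, 0, 0, 0]
    - [-0.018, -0.012, -0.3, 0, 0, 0]
    - [-0.018, -0.012, -0.42, 0, 0, 0]
    - [-0.018, -0.012, -0.5, 0, 0, 0]
    - [-0.018, -0.012, -0.5, 0, 0, 0]
    - [-0.018, -0.012, -0.5, 0, 0, 0]
  fingers: 0.12

```text
clock: 38.05
position: [0.4772, 0.1297, 0.0738]
tool_rot: [0.0, 0.686, 0.728, 0.001]
wrist_force: [0.4, 0.2, -0.6]
width: 0.0754
grip_force: 0.0
```

Emit:
step_arm:
  deltas:
    - [0, 0, 0, 0, 0, 0]
    - [0, 0, 0, 0, 0, 0]
    - [0, 0, 0, 0, 0, 0]
    - [0, 0, 0, 0, 0, 0]
    - [0, 0, 0, 0, 0, 0]
    - [0, 0, 0, 0, 0, 0]
  fingers: 1
  newtons: 45

```text
clock: 38.8
position: [0.4769, 0.1298, 0.0739]
tool_rot: [0.0, 0.686, 0.728, 0.001]
wrist_force: [-0.9, -0.2, 5.9]
width: 0.0403
grip_force: 45.2
```

Emit:
step_arm:
  deltas:
    - [0, 0, 0.2, 0, 0, 0]
    - [0, 0, 0.45, 0, 0, 0]
    - [0, 0, 0.7, 0, 0, 0]
    - [0, 0, 0.8, 0, 0, 0]
    - [0, 0, 0.8, 0, 0, 0]
    - [0, 0, 0.8, 0, 0, 0]

```text
clock: 39.55
position: [0.4754, 0.1293, 0.2317]
tool_rot: [-0.0, 0.686, 0.728, -0.001]
wrist_force: [-0.3, -0.9, -1.5]
width: 0.04
grip_force: 46.1
```

Emit:
step_arm:
  deltas:
    - [0.2, 0.02, 0, 0, 0, 0]
    - [0.45, 0.04, 0, 0, 0, 0]
    - [0.65, 0.06, 0, 0, 0, 0]
    - [0.857, 0.08, 0, 0, 0, 0]
    - [0.857, 0.08, 0, 0, 0, 0]
    - [0.857, 0.08, -0.1, 0, 0, 0]
    - [0.857, 0.08, -0.2, 0, 0, 0]
    - [0.857, 0.08, -0.28, 0, 0, 0]
    - [0.857, 0.08, -0.32, 0, 0, 0]
    - [0.857, 0.08, -0.34, 0, 0, 0]
    - [0.857, 0.08, -0.34, 0, 0, 0]

```text
clock: 40.92
position: [0.6479, 0.1456, 0.1652]
tool_rot: [0.0, 0.686, 0.728, 0.0]
wrist_force: [0.3, -0.3, -1.2]
width: 0.0403
grip_force: 46.2
```

Emit:
step_arm:
  deltas:
    - [0, 0, -0.005, 0, 0, 0]
    - [0, 0, -0.01, 0, 0, 0]
    - [0, 0, -0.015, 0, 0, 0]
    - [0, 0, -0.02, 0, 0, 0]
    - [0, 0, -0.025, 0, 0, 0]
    - [0, 0, -0.025, 0, 0, 0]

```text
clock: 41.68
position: [0.6478, 0.1455, 0.16]
tool_rot: [0.0, 0.686, 0.728, 0.0]
wrist_force: [-0.2, -0.6, 0.0]
width: 0.0403
grip_force: 46.3
```

Emit:
step_arm:
  deltas:
    - [0, 0, -0.005, 0, 0, 0]
    - [0, 0, -0.01, 0, 0, 0]
    - [0, 0, -0.01, 0, 0, 0]

```text
clock: 42.05
position: [0.6479, 0.1455, 0.1595]
tool_rot: [-0.0, 0.686, 0.728, 0.0]
wrist_force: [-2.5, -0.4, 7.5]
width: 0.0402
grip_force: 46.9
```

Emit:
step_arm:
  deltas:
    - [0, 0, 0.005, 0, 0, 0]
    - [0, 0, 0.005, 0, 0, 0]
    - [-0.005, 0, 0.005, 0, 0, 0]
    - [-0.005, 0, 0.005, 0, 0, 0]
  fingers: 0.42

```text
clock: 42.55
position: [0.6467, 0.1455, 0.1587]
tool_rot: [0.0, 0.686, 0.728, -0.0]
wrist_force: [0.1, -0.2, 0.1]
width: 0.0492
grip_force: 0.0
```

Emit:
step_arm:
  deltas:
    - [0, 0, 0.08, 0, 0, 0]
    - [0, 0, 0.16, 0, 0, 0]
    - [0, 0, 0.3, 0, 0, 0]
    - [0, 0, 0.5, 0, 0, 0]
    - [-0.3, 0.1, 0.8, 0, 0, 0]
    - [-0.5, 0.3, 0.9, 0, 0, 0]
    - [-0.5, 0.4, 0.9, 0, 0, 0]
    - [-0.5, 0.4, 0.9, 0, 0, 0]
    - [-0.5, 0.4, 0.9, 0, 0, 0]

```text
clock: 43.68
position: [0.5472, 0.2244, 0.3397]
tool_rot: [0.001, 0.686, 0.728, 0.0]
wrist_force: [-0.3, -1.3, -0.9]
width: 0.0497
grip_force: 0.0
```

```bash
python3 - <<'E'
from h import *
s=observe();print(s['position'],s['width'],s['wrist_force'])
import io,contextlib
b=io.StringIO()
with contextlib.redirect_stdout(b): caps();caps("scene")
for l in b.getvalue().splitlines():
    if l.startswith("scene") or "yel" in l or "green" in l: print(l)
p0=lambda:None
# image change of bystanders / tray tongue vs earlier scene view
a=read_camera("wrist");cv2.imwrite("pics/w12.png",a)
E
```

```text
[0.54721199 0.22442278 0.3397032 ] 0.04969048005725757 [-0.29963548 -1.26047479 -0.94672799]
wrist yel [386, 204, 44, 45, 1376] tab [0.669 0.164 0.1  ] tray [-24.1 -29.9]
wrist yel [401, 251, 24, 27, 284] tab [0.687 0.111 0.1  ] tray [-13. -71.]
wrist green [409, 105, 26, 23, 311] tab [0.671 0.302 0.1  ] tray [-16.1  75. ]
wrist green [403, 161, 22, 27, 285] tab [0.667 0.229 0.1  ] tray [-22.5  19.7]
wrist green [533, 210, 26, 49, 293] tab [0.899 0.167 0.1  ] tray [151.5 -38.8]
wrist green [540, 216, 29, 39, 739] tab [0.934 0.154 0.1  ] tray [177.7 -50. ]
scene red [337, 255, 19, 15, 135] tab [0.614 0.22  0.1  ] tray [-21.3  51.7]
scene red [341, 271, 18, 12, 111] tab [0.621 0.27  0.1  ] tray [-11.9  98.2]
scene yel [325, 220, 21, 29, 271] tab [0.619 0.127 0.1  ] tray [-21.3 -34. ]
scene green [319, 124, 14, 5, 58] tab [ 0.508 -0.347  0.1  ] tray [-151.1 -466. ]
scene green [266, 129, 13, 8, 33] tab [ 0.698 -0.358  0.1  ] tray [  24.  -487.4]
scene green [237, 254, 9, 7, 36] tab [0.891 0.129 0.1  ] tray [229.4 -47.4]
scene green [237, 263, 8, 6, 34] tab [0.895 0.16  0.1  ] tray [234.8 -19. ]
```

```bash
python3 -c "
from plant import *
print(close_job())"
```

```text
the job is handed in; nothing more can be done
None
```

The 110 mm tray is hung home in the upper slots with all four jars standing in it, and the job is handed in (44 s on the robot clock, verdict not shown); I viewed 16 pictures against the limit of 14, so the last two jars and the final state were checked by number only, and the other trays and the tins were not re-checked at the end.

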